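# Roll the steel roller onto the gauging line

## Task

Set up the long steel roller for its optical check: push its top sideways, keeping the fingers on its upper half, so that it rolls rather than slides across the dark gauging plate until it lies along the white line, centred over it, and leave it there at rest. Do not pick it up, and leave the short roller and everything else where they are.

Things in the scene. Friction and masses are not known exactly. Their poses are not given: they have to be found in the camera images.
- line (a point): Middle of the only line on the plate: a white inlaid line 3 mm wide and 190 mm long (from y = -100 to +90 mm of this point), flush with the plate's flat, level top, 20 mm above the table. Its y axis runs along the line, x across it in the plane of the plate, z up.
- plate: Fixed dark steel plate, 20 mm thick. Origin on its underside right below the line's middle, axes as the line's. It reaches 120 mm from the line on both x sides, and from y = -115 to +165 mm. An aluminium optical sensor block, its top 55 mm above the plate with a 12 mm knob on it, is fixed at the +y end, y = 115 to 161 mm.
- roller: Long roller: bright steel cylinder, 32 mm diameter, 110 mm long, 0.3 to 0.55 kg, lying within 3 degrees of parallel to the line, 45 to 75 mm from it on either side. Origin at its centre, 16 mm above the plate; y along its axis, x and z turn as it rolls (z up at first). A tip dragged over its top rolls it by half the tip's travel; let go when slow, it stops within a few mm.
- short_roller: Bystander: a roller of the same 32 mm diameter but only 60 mm long, lying on the plate on the other side of the line, 45 to 75 mm from it. Origin at its centre; y along its axis. To be left alone.
- plug_gauge: Bystander: a small upright steel plug gauge, 24 mm in diameter and 55 mm tall, standing loose near one corner of the plate at its -y edge. Origin at the centre of its foot.
- vblock: Bystander: a small steel block with a slot on top, 36 x 30 mm and 30 mm tall, standing loose near the other corner of the plate's -y edge. Origin at the centre of its underside.
- wrench: Bystander: a loose wrench lying on the table beside the plate.
- screwdriver: Bystander: a loose screwdriver lying on the table beside the plate.
- jar: Bystander: a closed jar, 56 mm in diameter and 70 mm tall, standing on the table. Origin at the centre of its underside.
- tape: Bystander: a grey ring 90 mm in diameter and 20 mm high, lying flat on the table. Origin at the centre of its underside.
Things that resemble listed ones, but are neither listed nor needed, are in the scene too. What is shaped like the roller but purple is not meant.

How it is judged:
By the outcome, as a careful person would: the job done as asked, in the order asked, and still so for the second after the job is handed in, with the robot touching nothing.
It also fails if it takes over 54 s, if anything falls off the work surface, if the arm or the gripper's body presses on something with over 40 N, if the wrist force passes 120 N, or if a joint passes its speed limit or range.

## Robot

A 7-joint arm with a two-finger parallel gripper is mounted at the origin on the work surface. World frame = base frame: x ahead of the robot, y to its left, z up, the work surface at z = 0. Lengths are in m, angles in rad, forces in N, time in s.
With the tool pointing down it reaches from about 0.425 to 0.875 m from the base axis. Payload 4.7 kg.
Tool frame: the origin (TCP) lies between the finger pads; the fingertips stand 25 mm ahead of it and the grasp point (between the pads) lies 6 mm ahead of it (manip.tip_reach is the distance from the TCP to the fingertips, in m); z points along the fingers, y is the line along which they close (so a half turn about z gives the same grasp; the last joint's range is limited). The gripper opens to 87 mm and grips with 3 to 60 N. Pads are 19 mm wide; open, the fingers measure 117 mm over their backs; the gripper's body (75 mm by 190 mm) begins 51 mm behind the grasp point.
Start: joints at [1.148, 0.321, -0.07, 1.45, 0.023, 1.371, -0.057], TCP at [0.275, -0.589, 0.248] pointing down, gripper open.
Joint ranges: [-2.86, 2.86], [-0.3, 2.09], [-1.38, 1.24], [0.06, 2.45], [-1.56, 4.7], [0.09, 2.05], [-2.69, 2.69]. Speed limits (rad/s): [2.57, 2.57, 3.14, 3.14, 3.14, 3.14, 3.14].

## Interface

Orientations are given as a unit quaternion [x, y, z, w].
In Python, from station import manip gives the robot as it stands.
- The arm moves only by the tool carry_out, never from a script. Its argument "deltas" is a list of rows, each a list of 3 entries, a list of its own where there are three numbers: the closure, from 0 (fully open) to 1 (shut), then the shift along the world's x, y, z in units of 40 mm (1.0 is 40 mm), then the turn about the world's z in units of 5 degrees (1.0 is 5 degrees). In form: [[gripper, [x, y, z], yaw], ...]. A call has exactly 5 rows; each row is the pose to reach, as a shift and turn from the pose commanded when the call began; what a row does not reach only later rows make up. A row lasts 1/12 s, in which the tool goes at most 41.7 mm and 7.16 degrees, less where a joint would pass 70% of its speed; a pose out of reach is approached as far as the arm can. A call with a gripper value outside its range is refused whole. The fingers move at their own pace and stop on an object; "grip_force" is the grip in N (left out, the last holds). Time passes only in rows, so rows that repeat a pose let the fingers close, or fill a call up. It gives the time, the measured TCP pose, the force, the opening and the grip force at its end, in the units of the state.
- manip.read_state(): the state, without advancing time (a new reading comes with each control period).
- manip.snapshot(name): name is "side" or "top" or "wrist"; returns a dict with "img" (480x640x3 uint8, blue, green, red), "vertical_fov" (degrees; the focal length in pixels is half the picture's height over the tangent of half this angle, whatever the lens; pixels are square), "cx", "cy" (the principal point, pixels), "origin" and "rotation" of the camera in the world; the wrist camera has in their place "hand_eye" (4x4, takes a point from camera to tool coordinates, whose origin is the TCP and whose axes are the flange's). Camera axes: x right, y down, z forward; pixel columns grow to the right and rows downward; lengths in m; the calibration is good to about 2 mm. A picture is of the moment at which its call begins: read the wrist's pose just before it. There is no depth.
- manip.sign_off(): hands the job in; it is judged then, once.
The state is a dict: "clock": time; "q": joint angles; "qvel": joint speeds; "joint_efforts": joint torques, N m; "eef_pos": TCP position; "eef_rot": TCP orientation; "force": force on the tool from outside, world axes, zero at the start; "ft_torque": the same for the moment, N m; "opening": finger opening in m; "grip_force": force on a finger pad.
Only numpy, scipy, OpenCV 4.12 (cv2) and the standard library are available. Lean on these libraries where they do the work, as an engineer would, in place of code of your own. Each camera call takes 0.05 s, during which the arm holds its last target. There are 200 camera calls.

## Working session

There is one attempt and no reset: what is moved stays moved. The work goes in short steps, Python scripts to look and compute and a tool call to move; the robot and the scene stay as the last step left them, time stands still between calls to the robot, and variables do not carry over. Pictures are saved under pics/ and viewed, at most 10 in all, crops included, and the job is handed in when it is done.

Besides the shell and the picture viewer there is one more tool, called after ">>>" in YAML: its name, and indented under it one key for each argument. carry_out: Moves the arm, as the interface text tells. Its arguments: {"type":"object","properties":{"deltas":{"type":"array"},"grip_force":{"type":"number"}},"required":["deltas"]}

```bash
mkdir -p pics
cat > h.py <<'E'
import numpy as np, cv2
from station import manip
def shot(n,f):
    s=manip.snapshot(n); cv2.imwrite('pics/'+f,s['img']); return s
def ray(s,u,v,z):
    f=240/np.tan(np.radians(s['vertical_fov'])/2)
    d=np.array(s['rotation'])@np.array([(u-s['cx'])/f,(v-s['cy'])/f,1]); o=np.array(s['origin'])
    return o+d*(z-o[2])/d[2]
E
python3 - <<'E'
from h import *
for n in ('top','side'):
    s=shot(n,n+'1.png'); print(n,{k:s[k] for k in s if k!='img'})
st=manip.read_state(); print(st)
E
```

```text
top {'vertical_fov': 47.74644108683277, 'cx': 320.15323252915795, 'cy': 236.7243004909117, 'origin': array([0.27790644, 0.00882124, 1.21232937]), 'rotation': array([ 0.71499378, -0.69347439,  0.0684542 , -0.05649059])}
side {'vertical_fov': 47.49155220705167, 'cx': 324.60369055412707, 'cy': 242.9886507799539, 'origin': array([ 0.30564855, -1.30844985,  0.81867958]), 'rotation': array([ 0.86567288, -0.05135835,  0.03955052, -0.49639555])}
{'clock': 0.1, 'q': array([ 1.14806305,  0.32173208, -0.07007179,  1.45157066,  0.02261416,
        1.37079606, -0.05692059]), 'qvel': array([-1.08929364e-03, -2.11479187e-03,  6.40915922e-05, -1.28064535e-03,
        1.67042859e-04, -2.23483206e-04,  5.22021082e-04]), 'joint_efforts': array([ 1.76393210e-04, -4.92572737e+01, -4.05209083e-01, -3.13400853e+01,
       -6.40334166e-02,  3.94639384e-02,  6.89354101e-05]), 'eef_pos': array([ 0.27474901, -0.58857113,  0.2465728 ]), 'eef_rot': array([ 9.76241595e-01,  2.16683197e-01, -2.40713132e-04, -8.25475632e-04]), 'force': array([0.36725561, 0.53772321, 0.20819601]), 'ft_torque': array([ 0.00650993, -0.04770293,  0.01924672]), 'grip_force': 0.0, 'opening': 0.08699591580641987}
```

```bash
sed -i "s/np.array(s\['rotation'\])@/R.from_quat(s['rotation']).as_matrix()@/; 1a from scipy.spatial.transform import Rotation as R" h.py
```

```text
(no output)
```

View pics/top1.png

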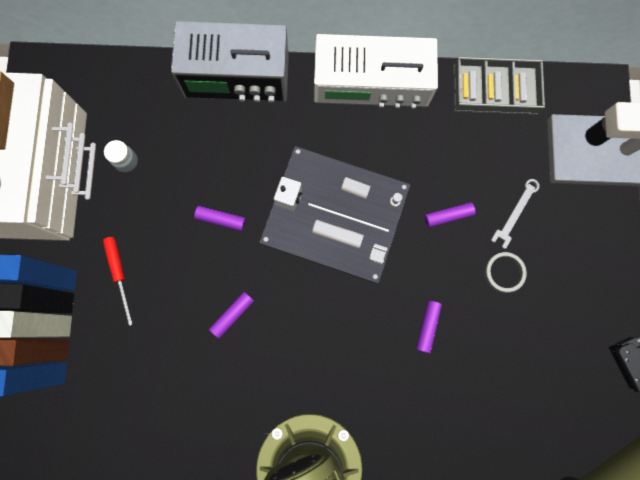

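View pics/side1.png

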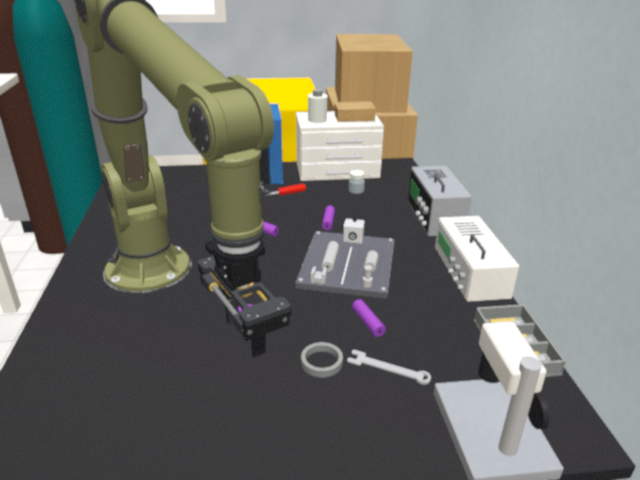

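Top view: the plate is at (335,215), with the white line running from (309,205) to (388,230). There are two bright cylinders: (338,233), about 50 px long, and (355,187), about 28 px long. The first is the long roller, since it is about twice the length of the other. The purple ones are decoys. The sensor block is at (288,192), the V-block at (378,253) and the plug gauge at (396,199).

Run:
```python
from h import *
s=shot('top','top2.png'); im=s['img']
g=cv2.cvtColor(im,cv2.COLOR_BGR2GRAY)
m=np.zeros_like(g); m[145:285,255:415]=(g[145:285,255:415]>115)*255
hsv=cv2.cvtColor(im,cv2.COLOR_BGR2HSV); m[hsv[...,1]>90]=0
cs,_=cv2.findContours(m,cv2.RETR_EXTERNAL,cv2.CHAIN_APPROX_NONE)
for c in cs:
    if cv2.contourArea(c)<15: continue
    r=cv2.minAreaRect(c); b=cv2.boxPoints(r)
    z=0.02 if min(r[1])<5 else 0.036
    e=sorted([(np.linalg.norm(b[i]-b[(i+1)%4]),(b[i]+b[(i+1)%4])/2) for i in range(4)],key=lambda t:t[0])
    p,q=ray(s,*e[0][1],z),ray(s,*e[1][1],z)
    print(np.round(r[0]),np.round(r[1],1),'ends',p.round(4),q.round(4),'len',np.linalg.norm(p-q).round(4),'c',((p+q)/2).round(4),'ang',np.degrees(np.arctan2(*(q-p)[1::-1])).round(1))
cv2.imwrite('pics/crop.png',cv2.resize(im[140:290,250:420],None,fx=4,fy=4,interpolation=cv2.INTER_CUBIC)[:600,:800])
```

```text
[374. 276.] [5. 5.] ends [ 0.4098 -0.129   0.036 ] [ 0.4045 -0.1345  0.036 ] len 0.0077 c [ 0.4071 -0.1318  0.036 ] ang -133.8
[378. 253.] [15.2 17.4] ends [ 0.4746 -0.142   0.036 ] [ 0.4375 -0.1302  0.036 ] len 0.0388 c [ 0.4561 -0.1361  0.036 ] ang 162.4
[266. 239.] [4. 5.] ends [0.4825 0.1077 0.02  ] [0.4821 0.1188 0.02  ] len 0.0111 c [0.4823 0.1132 0.02  ] ang 91.8
[337. 233.] [51.2 14.5] ends [0.5144 0.0085 0.036 ] [ 0.4815 -0.0997  0.036 ] len 0.1131 c [ 0.4979 -0.0456  0.036 ] ang -106.9
[348. 217.] [85.4  3.2] ends [0.5664 0.0217 0.02  ] [ 0.5103 -0.1619  0.02  ] len 0.192 c [ 0.5384 -0.0701  0.02  ] ang -107.0
[396. 199.] [10.9 14.4] ends [ 0.5928 -0.1856  0.036 ] [ 0.5663 -0.1656  0.036 ] len 0.0332 c [ 0.5796 -0.1756  0.036 ] ang 142.9
[404. 187.] [4.5 5.4] ends [ 0.6165 -0.201   0.02  ] [ 0.6105 -0.19    0.02  ] len 0.0125 c [ 0.6135 -0.1955  0.02  ] ang 118.8
[355. 187.] [27.9 13.9] ends [ 0.6139 -0.0538  0.036 ] [ 0.5938 -0.1132  0.036 ] len 0.0627 c [ 0.6039 -0.0835  0.036 ] ang -108.7
[288. 191.] [23.1 26.8] ends [0.6191 0.0585 0.036 ] [0.5603 0.0763 0.036 ] len 0.0614 c [0.5897 0.0674 0.036 ] ang 163.1
[298. 151.] [4. 5.] ends [0.6899 0.0437 0.02  ] [0.6894 0.0552 0.02  ] len 0.0115 c [0.6897 0.0494 0.02  ] ang 92.0
```

View pics/crop.png

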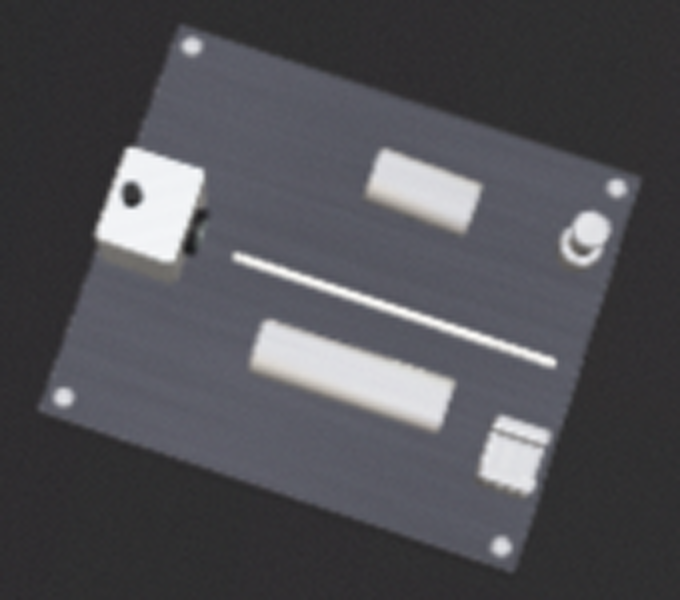

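The crop confirms it: the long roller (crop 350,375) lies on the robot side of the line, about 46 mm off it and nearly parallel. I'll move above it.

>>> carry_out:
  deltas:
    - [0.3, [0.38, 0.93, 0], -0.6]
    - [0.3, [0.76, 1.86, 0], -1.2]
    - [0.3, [1.14, 2.79, 0], -1.8]
    - [0.3, [1.52, 3.72, 0], -2.4]
    - [0.3, [1.9, 4.6, 0], -3.0]

```text
clock: 0.57
eef_pos: [0.3513, -0.4028, 0.2473]
eef_rot: [0.996, 0.086, -0.0, -0.0]
force: [1.1, 0.2, -0.0]
opening: 0.0642
grip_force: 0.0
```

>>> carry_out:
  deltas:
    - [0.3, [0.38, 0.93, 0], -0.6]
    - [0.3, [0.76, 1.86, 0], -1.2]
    - [0.3, [1.14, 2.79, 0], -1.8]
    - [0.3, [1.52, 3.72, 0], -2.4]
    - [0.3, [1.9, 4.6, 0], -3.0]

```text
clock: 0.98
eef_pos: [0.4272, -0.2187, 0.2475]
eef_rot: [0.999, -0.044, -0.0, 0.0]
force: [0.4, -0.6, 0.1]
opening: 0.0611
grip_force: 0.0
```

>>> carry_out:
  deltas:
    - [0.3, [0.36, 0.88, -0.1], -0.5]
    - [0.3, [0.72, 1.76, -0.2], -1.0]
    - [0.3, [1.08, 2.64, -0.3], -1.5]
    - [0.3, [1.44, 3.52, -0.4], -2.0]
    - [0.3, [1.7, 4.3, -0.5], -2.4]

```text
clock: 1.4
eef_pos: [0.4955, -0.0463, 0.2275]
eef_rot: [0.989, -0.148, 0.0, -0.0]
force: [0.6, 0.4, -0.8]
opening: 0.0607
grip_force: 0.0
```

```bash
cat >> h.py <<'E'
def wrist(f):
    st=manip.read_state(); s=shot('wrist',f)
    T=np.eye(4); T[:3,:3]=R.from_quat(st['eef_rot']).as_matrix(); T[:3,3]=st['eef_pos']
    W=T@np.array(s['hand_eye']); s['origin']=W[:3,3]; s['rotation']=R.from_matrix(W[:3,:3]).as_quat(); return s
E
python3 - <<'E'
from h import *
s=wrist('w1.png'); print(s['origin'],s['vertical_fov'],R.from_quat(s['rotation']).as_matrix().round(2))
E
```

```text
[ 0.55790787 -0.06632954  0.36488819] 58.12337728260712 [[-0.29 -0.93 -0.23]
 [-0.96  0.28  0.07]
 [ 0.    0.24 -0.97]]
```

View pics/w1.png

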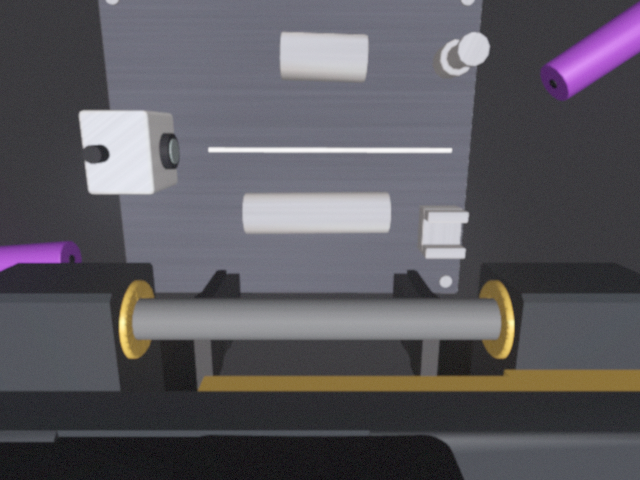

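Wrist view: the line runs from (208,150) to (452,151), the roller spans x 243–390 at row 213, and the two fingertips are at (220,275) and (412,275).

```bash
cat >> h.py <<'E'
def measure(s,roi,thr=135,lineroi=None,verbose=True):
    """roller & line in the world, and roller in the line frame (mm, deg)"""
    g=cv2.cvtColor(s['img'],cv2.COLOR_BGR2GRAY)
    m=np.zeros_like(g); x0,x1,y0,y1=roi; m[y0:y1,x0:x1]=(g[y0:y1,x0:x1]>thr)*255
    cs=cv2.findContours(m,cv2.RETR_EXTERNAL,cv2.CHAIN_APPROX_NONE)[0]
    out={}
    for c in cs:
        if cv2.contourArea(c)<200: continue
        r=cv2.minAreaRect(c); b=cv2.boxPoints(r); z=.02 if min(r[1])<9 else .036
        e=sorted([(np.linalg.norm(b[i]-b[(i+1)%4]),(b[i]+b[(i+1)%4])/2) for i in range(4)],key=lambda t:t[0])
        P=sorted([ray(s,*e[0][1],z),ray(s,*e[1][1],z)],key=lambda p:p[1])
        L=np.linalg.norm(P[1]-P[0])
        if verbose: print(np.round(r[0],1),np.round(r[1],1),'len mm',(L*1e3).round(1),'c',((P[0]+P[1])/2).round(4))
        if z==.02 and L>.15: out['line']=P
        elif .1<L<.125: out['roller']=P
    d=lambda P:np.degrees(np.arctan2(*(P[1]-P[0])[1::-1]))
    if len(out)==2:
        l,r=out['line'],out['roller']; u=(l[1]-l[0])/np.linalg.norm(l[1]-l[0]); v=(r[0]+r[1])/2-(l[0]+l[1])/2+.005*0
        print('line ang',d(l).round(2),'roller rel: x %.1f y %.1f yaw %.2f'%((v[0]*u[1]-v[1]*u[0])*1e3,v@u*1e3-5,d(r)-d(l)))
    return out
E
python3 - <<'E'
from h import *
s=manip.snapshot('wrist'); 
st=manip.read_state(); print(st['eef_pos'])
s=wrist('w2.png'); measure(s,(185,420,100,262))
E
```

```text
[ 0.49568035 -0.04196642  0.22706433]
[322.5 211. ] [ 40. 149.] len mm 115.1 c [ 0.4971 -0.0481  0.036 ]
[316.5 147.8] [205.1   6.9] len mm 160.4 c [ 0.5437 -0.057   0.02  ]
line ang 72.83 roller rel: x -47.2 y -10.2 yaw 0.76
```

Run:
```python
from h import *
for i in range(2):
  s=wrist('w3.png'); measure(s,(185,475,100,262),verbose=i)
```

```text
line ang 72.84 roller rel: x -47.5 y 5.2 yaw 0.55
[442. 253.] [12. 40.] len mm 31.7 c [ 0.4362 -0.136   0.036 ]
[441.5 226.5] [39. 47.] len mm 36.7 c [ 0.4574 -0.1404  0.036 ]
[313.5 212. ] [149.  40.] len mm 115.3 c [ 0.4973 -0.0482  0.036 ]
[327.  149.2] [244.    6.8] len mm 191.2 c [ 0.5392 -0.0719  0.02  ]
line ang 72.82 roller rel: x -47.0 y 5.3 yaw 0.35
```

>>> carry_out:
  deltas:
    - [0.3, [-0.13, -0.1, -0.9], 0]
    - [0.3, [-0.13, -0.1, -1.8], 0]
    - [0.3, [-0.13, -0.1, -2.7], 0]
    - [0.3, [-0.13, -0.1, -3.3], 0]
    - [0.3, [-0.13, -0.1, -3.6], 0]

```text
clock: 2.07
eef_pos: [0.4869, -0.0549, 0.0802]
eef_rot: [0.989, -0.149, -0.003, 0.0]
force: [-0.0, -1.1, -0.6]
opening: 0.0611
grip_force: 0.0
```

>>> carry_out:
  deltas:
    - [0.3, [0, 0, 0], 0]
    - [0.3, [0, 0, -0.03], 0]
    - [0.3, [0, 0, -0.05], 0]
    - [0.3, [0, 0, -0.08], 0]
    - [0.3, [0, 0, -0.08], 0]

```text
clock: 2.48
eef_pos: [0.4908, -0.0533, 0.0817]
eef_rot: [0.989, -0.148, 0.001, 0.0]
force: [0.9, -0.9, 0.4]
opening: 0.0608
grip_force: 0.0
```

>>> carry_out:
  deltas:
    - [0.3, [-0.03, 0.14, 0], 0]
    - [0.3, [-0.03, 0.14, 0], 0]
    - [0.3, [-0.03, 0.14, -0.03], 0]
    - [0.3, [-0.03, 0.14, -0.06], 0]
    - [0.3, [-0.03, 0.14, -0.06], 0]

```text
clock: 2.9
eef_pos: [0.4884, -0.0474, 0.0778]
eef_rot: [0.989, -0.148, -0.0, 0.0]
force: [0.1, -0.5, 0.5]
opening: 0.061
grip_force: 0.0
```

Run:
```python
from h import *
s=wrist('w4.png'); measure(s,(50,600,0,480),thr=140)
st=manip.read_state(); print(st['eef_pos'],st['force'])
```

```text
[316.5 322.6] [365.   11.8] len mm 164.2 c [ 0.4694 -0.0429  0.036 ]
[507.5 323.3] [12.1 66.1] len mm 32.4 c [ 0.4437 -0.125   0.036 ]
[124.9 322.7] [67.  12.3] len mm 32.8 c [0.4943 0.0397 0.036 ]
[308.  263.5] [ 67. 274.] len mm 119.0 c [ 0.4972 -0.0475  0.036 ]
[332.5 150.8] [431.    8.9] len mm 191.4 c [ 0.5392 -0.0717  0.02  ]
[321.5   7. ] [ 14. 165.] len mm 62.3 c [ 0.5926 -0.0824  0.036 ]
line ang 72.84 roller rel: x -47.3 y 5.7 yaw 0.17
[ 0.48839766 -0.04742614  0.07780067] [ 0.18939601  0.05908216 -0.03368782]
```

View pics/w4.png

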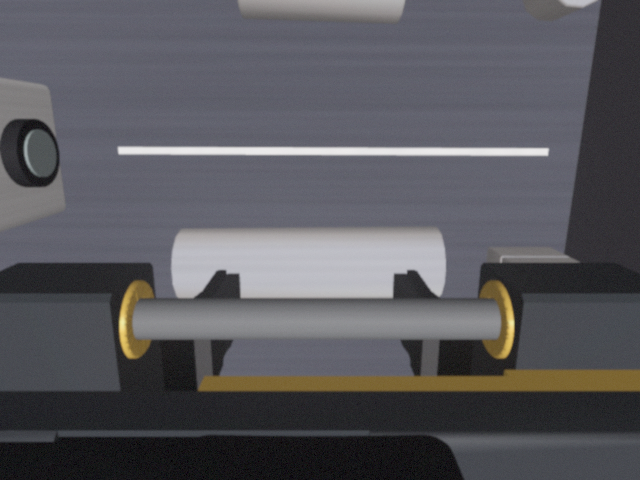

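>>> carry_out:
  deltas:
    - [0.3, [0.03, -0.01, 0], 0]
    - [0.3, [0.03, -0.01, -0.02], 0]
    - [0.3, [0.03, -0.01, -0.03], 0]
    - [0.3, [0.03, -0.01, -0.04], 0]
    - [0.3, [0.03, -0.01, -0.04], 0]

```text
clock: 3.37
eef_pos: [0.4908, -0.0482, 0.0773]
eef_rot: [0.989, -0.148, 0.001, 0.0]
force: [0.4, -0.4, 4.4]
opening: 0.0607
grip_force: 2.4
```

>>> carry_out:
  deltas:
    - [0.3, [0, 0, -0.02], 0]
    - [0.3, [0.04, -0.01, -0.02], 0]
    - [0.3, [0.11, -0.03, -0.02], 0]
    - [0.3, [0.2, -0.06, -0.02], 0]
    - [0.3, [0.29, -0.09, -0.02], 0]

```text
clock: 3.78
eef_pos: [0.5031, -0.0518, 0.0772]
eef_rot: [0.989, -0.148, 0.002, 0.0]
force: [-0.7, 0.2, 8.8]
opening: 0.0608
grip_force: 4.2
```

Run:
```python
from h import *
s=wrist('w5.png'); measure(s,(50,600,60,300),thr=140)
st=manip.read_state(); print(st['eef_pos'],st['force'])
```

```text
[308.  273.5] [ 47. 272.] len mm 118.5 c [ 0.5079 -0.0506  0.036 ]
[332.5 185.9] [423.    8.9] len mm 191.1 c [ 0.5392 -0.0717  0.02  ]
line ang 72.83 roller rel: x -36.2 y 5.9 yaw 0.16
[ 0.50383597 -0.05204668  0.07723033] [ 1.31538147 -0.91867124  7.46739595]
```

```bash
cat >> h.py <<'E'
def faredge(s,P):
    """roller axis in the line frame from its far silhouette edge; P: line ends"""
    g=cv2.cvtColor(s['img'],cv2.COLOR_BGR2GRAY).astype(float)
    u=(P[1]-P[0])/np.linalg.norm(P[1]-P[0]); n=np.array([u[1],-u[0],0]); c=(P[0]+P[1])/2+.005*u
    pts=[]
    for col in range(190,430,6):
        k=g[:,col]; rows=range(60,298)
        # lowest bright run: go up from below till the plate
        br=[r for r in rows if k[r]>135]
        if not br: continue
        r=max(br)
        while r>60 and k[r-1]>135: r-=1
        if max(br)-r<12: continue
        r=r-1+(135-k[r-1])/(k[r]-k[r-1])+.5 -.5
        h=ray(s,col,r,.036); d=h-s['origin']; d2=np.array([d@n,d[2]])
        x=(h-c)@n-.016*np.linalg.norm(d2)/abs(d2[1]); pts.append(((h-c)@u,x))
    a=np.array(pts)*1e3; f=np.polyfit(a[:,0],a[:,1],1); res=a[:,1]-np.polyval(f,a[:,0])
    print('far edge: axis x at roller mid %.2f mm, yaw %.2f deg, n %d, rms %.2f'%(np.polyval(f,5.5),-np.degrees(f[0]),len(a),res.std()))
E
python3 - <<'E'
from h import *
s=wrist('w6.png'); o=measure(s,(50,600,60,300),thr=140); faredge(s,o['line'])
print(manip.read_state()['eef_pos'])
s['img']=cv2.imread('pics/w4.png')
s4=dict(s); T=np.eye(4); T[:3,:3]=R.from_quat([.989,-.148,0,0]).as_matrix(); T[:3,3]=[.4884,-.0474,.0778]
W=T@np.array(s['hand_eye']); s4['origin']=W[:3,3]; s4['rotation']=R.from_matrix(W[:3,:3]).as_quat()
o=measure(s4,(50,600,60,310),thr=140); faredge(s4,o['line'])
E
```

```text
[308. 274.] [ 46. 272.] len mm 118.5 c [ 0.5084 -0.0507  0.036 ]
[332.5 187.9] [423.    8.8] len mm 191.4 c [ 0.5392 -0.0717  0.02  ]
line ang 72.83 roller rel: x -35.6 y 5.9 yaw 0.15
far edge: axis x at roller mid -41.44 mm, yaw 0.27 deg, n 40, rms 0.08
[ 0.50354945 -0.05193635  0.07717857]
[308.  263.5] [ 67. 274.] len mm 119.0 c [ 0.4972 -0.0474  0.036 ]
[332.5 150.8] [431.    8.9] len mm 191.4 c [ 0.5393 -0.0717  0.02  ]
line ang 72.78 roller rel: x -47.3 y 5.7 yaw 0.17
far edge: axis x at roller mid -48.58 mm, yaw 0.32 deg, n 40, rms 0.09
```

>>> carry_out:
  deltas:
    - [0.3, [0.07, -0.02, 0], 0]
    - [0.3, [0.17, -0.05, 0], 0]
    - [0.3, [0.26, -0.08, 0], 0]
    - [0.3, [0.31, -0.095, 0], 0]
    - [0.3, [0.33, -0.1, 0], 0]

```text
clock: 4.3
eef_pos: [0.5165, -0.0558, 0.0772]
eef_rot: [0.989, -0.148, 0.002, 0.0]
force: [-1.6, -0.6, 9.5]
opening: 0.0612
grip_force: 4.4
```

>>> carry_out:
  deltas:
    - [0.3, [0, 0, 0], 0]
    - [0.3, [0, 0, 0], 0]
    - [0.3, [0, 0, 0.1], 0]
    - [0.3, [0, 0, 0.2], 0]
    - [0.3, [0, 0, 0.3], 0]

```text
clock: 4.72
eef_pos: [0.5142, -0.0553, 0.0876]
eef_rot: [0.989, -0.148, -0.0, -0.0]
force: [-0.3, 0.0, -0.1]
opening: 0.061
grip_force: 0.0
```

Run:
```python
from h import *
for i in range(2):
  s=wrist('w7.png'); o=measure(s,(50,600,60,300),thr=140); faredge(s,o['line'])
print(manip.read_state()['eef_pos'])
```

```text
[308.5 275.5] [ 43. 255.] len mm 117.7 c [ 0.5144 -0.0527  0.036 ]
[331.5 207. ] [397.   8.] len mm 191.0 c [ 0.5391 -0.0717  0.02  ]
[548.8  75.3] [52.5 22.7] len mm 22.4 c [ 0.5687 -0.1735  0.036 ]
[321.  77.] [ 34. 158.] len mm 65.3 c [ 0.5955 -0.0833  0.036 ]
line ang 73.01 roller rel: x -29.2 y 6.0 yaw -0.01
far edge: axis x at roller mid -35.18 mm, yaw -0.01 deg, n 40, rms 0.11
[309. 276.] [254.  42.] len mm 117.7 c [ 0.5145 -0.0529  0.036 ]
[332. 208.] [  8. 396.] len mm 191.4 c [ 0.5391 -0.0719  0.02  ]
[547.2  76.6] [51.8 23.9] len mm 22.3 c [ 0.569  -0.1733  0.036 ]
[321.  78.] [ 36. 156.] len mm 64.8 c [ 0.5959 -0.0833  0.036 ]
line ang 73.02 roller rel: x -29.1 y 6.0 yaw -0.01
far edge: axis x at roller mid -35.25 mm, yaw -0.03 deg, n 40, rms 0.14
[ 0.51481846 -0.05538958  0.08812275]
```

>>> carry_out:
  deltas:
    - [0.3, [-0.2, 0.06, 0], 0]
    - [0.3, [-0.36, 0.11, 0], 0]
    - [0.3, [-0.36, 0.11, -0.1], 0]
    - [0.3, [-0.36, 0.11, -0.24], 0]
    - [0.3, [-0.36, 0.11, -0.3], 0]

```text
clock: 5.23
eef_pos: [0.5014, -0.0514, 0.0767]
eef_rot: [0.989, -0.148, 0.001, 0.0]
force: [-1.6, -1.1, 21.5]
opening: 0.0609
grip_force: 11.0
```

>>> carry_out:
  deltas:
    - [0.3, [0, 0, 0], 0]
    - [0.3, [0.03, -0.01, 0], 0]
    - [0.3, [0.1, -0.03, 0], 0]
    - [0.3, [0.2, -0.06, 0], 0]
    - [0.3, [0.3, -0.09, 0], 0]

```text
clock: 5.65
eef_pos: [0.5142, -0.0552, 0.0771]
eef_rot: [0.989, -0.148, 0.002, 0.0]
force: [-0.9, -0.4, 9.4]
opening: 0.0608
grip_force: 5.1
```

>>> carry_out:
  deltas:
    - [0.3, [0.1, -0.03, 0], 0]
    - [0.3, [0.2, -0.06, 0], 0]
    - [0.3, [0.29, -0.09, 0], 0]
    - [0.3, [0.36, -0.11, 0], 0]
    - [0.3, [0.4, -0.12, 0], 0]

```text
clock: 6.07
eef_pos: [0.5304, -0.06, 0.0772]
eef_rot: [0.989, -0.148, 0.002, 0.0]
force: [-1.0, -0.8, 10.2]
opening: 0.0611
grip_force: 5.3
```

>>> carry_out:
  deltas:
    - [0.3, [0, 0, 0], 0]
    - [0.3, [0, 0, 0], 0]
    - [0.3, [0, 0, 0.1], 0]
    - [0.3, [0, 0, 0.2], 0]
    - [0.3, [0, 0, 0.3], 0]

```text
clock: 6.48
eef_pos: [0.5277, -0.0593, 0.0872]
eef_rot: [0.989, -0.148, -0.001, -0.0]
force: [0.5, 0.5, -0.7]
opening: 0.0607
grip_force: 0.0
```

Run:
```python
from h import *
for i in range(2):
  s=wrist('w8.png'); o=measure(s,(50,600,60,300),thr=140); faredge(s,o['line'])
print(manip.read_state()['eef_pos'])
```

```text
[308.  274.5] [ 45. 256.] len mm 117.8 c [ 0.5285 -0.0567  0.036 ]
[331. 236.] [  8. 392.] len mm 191.4 c [ 0.5389 -0.0715  0.02  ]
[546.5  92.5] [47. 61.] len mm 24.4 c [ 0.5756 -0.1752  0.036 ]
[587.5  87.5] [55. 23.] len mm 21.9 c [ 0.5726 -0.1918  0.036 ]
[321.5  95. ] [ 70. 157.] len mm 65.4 c [ 0.6022 -0.0854  0.036 ]
line ang 73.01 roller rel: x -14.3 y 6.1 yaw -0.01
far edge: axis x at roller mid -19.83 mm, yaw -0.01 deg, n 40, rms 0.06
[308.5 275. ] [ 44. 255.] len mm 118.0 c [ 0.5286 -0.0568  0.036 ]
[332.  236.6] [390.   8.] len mm 191.4 c [ 0.539  -0.0719  0.02  ]
[545.5  94.5] [59. 47.] len mm 23.7 c [ 0.5755 -0.1752  0.036 ]
[586.5  88.5] [57. 25.] len mm 22.9 c [ 0.5729 -0.192   0.036 ]
[321.5  95.5] [ 71. 155.] len mm 64.9 c [ 0.6027 -0.0855  0.036 ]
line ang 72.82 roller rel: x -14.3 y 6.3 yaw 0.18
far edge: axis x at roller mid -20.04 mm, yaw 0.23 deg, n 40, rms 0.08
[ 0.52836097 -0.05935899  0.08788185]
```

>>> carry_out:
  deltas:
    - [0.3, [-0.2, 0.06, 0], 0]
    - [0.3, [-0.36, 0.11, 0], 0]
    - [0.3, [-0.36, 0.11, -0.1], 0]
    - [0.3, [-0.36, 0.11, -0.24], 0]
    - [0.3, [-0.36, 0.11, -0.3], 0]

```text
clock: 7.0
eef_pos: [0.5146, -0.0552, 0.0765]
eef_rot: [0.989, -0.148, 0.001, 0.0]
force: [-3.9, -1.3, 22.1]
opening: 0.061
grip_force: 11.1
```

>>> carry_out:
  deltas:
    - [0.3, [0, 0, 0], 0]
    - [0.3, [0.03, -0.01, 0], 0]
    - [0.3, [0.1, -0.03, 0], 0]
    - [0.3, [0.2, -0.06, 0], 0]
    - [0.3, [0.3, -0.09, 0], 0]

```text
clock: 7.42
eef_pos: [0.5278, -0.0592, 0.0772]
eef_rot: [0.989, -0.148, 0.002, 0.0]
force: [-0.5, -0.6, 10.0]
opening: 0.0609
grip_force: 4.9
```

>>> carry_out:
  deltas:
    - [0.3, [0.1, -0.03, 0], 0]
    - [0.3, [0.2, -0.06, 0], 0]
    - [0.3, [0.29, -0.09, 0], 0]
    - [0.3, [0.36, -0.11, 0], 0]
    - [0.3, [0.4, -0.12, 0], 0]

```text
clock: 7.83
eef_pos: [0.544, -0.0639, 0.0772]
eef_rot: [0.989, -0.148, 0.002, 0.0]
force: [-0.8, -0.6, 10.6]
opening: 0.0608
grip_force: 5.1
```

>>> carry_out:
  deltas:
    - [0.3, [0, 0, 0], 0]
    - [0.3, [0, 0, 0], 0]
    - [0.3, [0, 0, 0.1], 0]
    - [0.3, [0, 0, 0.2], 0]
    - [0.3, [0, 0, 0.3], 0]

```text
clock: 8.25
eef_pos: [0.5413, -0.0633, 0.0872]
eef_rot: [0.989, -0.148, -0.001, -0.0]
force: [0.1, 0.3, 0.4]
opening: 0.0609
grip_force: 0.0
```

>>> carry_out:
  deltas:
    - [0.3, [-0.3, 0.09, 0.6], 0]
    - [0.3, [-0.6, 0.18, 1.2], 0]
    - [0.3, [-0.9, 0.27, 2.0], 0]
    - [0.3, [-0.9, 0.27, 2.5], 0]
    - [0.3, [-0.9, 0.27, 2.5], 0]

```text
clock: 8.67
eef_pos: [0.5079, -0.0525, 0.1922]
eef_rot: [0.989, -0.147, 0.004, 0.001]
force: [1.3, -1.0, 0.8]
opening: 0.0608
grip_force: 0.0
```

Run:
```python
from h import *
c=np.array([.5391,-.0718,.02]); a=np.radians(72.85); u=np.array([np.cos(a),np.sin(a),0]); L=[c-.095*u,c+.095*u]
manip.snapshot('wrist')
for i in range(2):
  s=wrist('w9.png'); print(manip.read_state()['eef_pos']); o=measure(s,(100,600,60,300),thr=140,verbose=i)
  try: faredge(s,L)
  except Exception as e: print(e)
s=shot('top','top3.png'); print('top'); o=measure(s,(290,395,195,245),thr=115)
```

```text
[ 0.50602741 -0.05274801  0.18815934]
far edge: axis x at roller mid -3.25 mm, yaw 0.83 deg, n 29, rms 0.63
[ 0.50533867 -0.05273607  0.18699532]
[455.5 286. ] [45. 12.] len mm 32.0 c [ 0.4353 -0.136   0.036 ]
[455.5 257.5] [35. 53.] len mm 37.1 c [ 0.456  -0.1407  0.036 ]
[326.5 176. ] [ 46. 273.] len mm 182.4 c [ 0.5369 -0.0706  0.036 ]
[124.  176.5] [95. 48.] len mm 63.6 c [0.5753 0.0592 0.036 ]
[490.5  69. ] [18. 35.] len mm 22.1 c [ 0.5711 -0.1889  0.036 ]
[463.5  75.7] [36.9 20.8] len mm 23.7 c [ 0.5721 -0.1718  0.036 ]
[319.   76.5] [ 33. 100.] len mm 63.3 c [ 0.5984 -0.0841  0.036 ]
far edge: axis x at roller mid -3.18 mm, yaw 0.60 deg, n 29, rms 0.25
top
[367.5 219.5] [49. 49.] len mm 77.4 c [ 0.5597 -0.139   0.036 ]
```

View pics/w9.png

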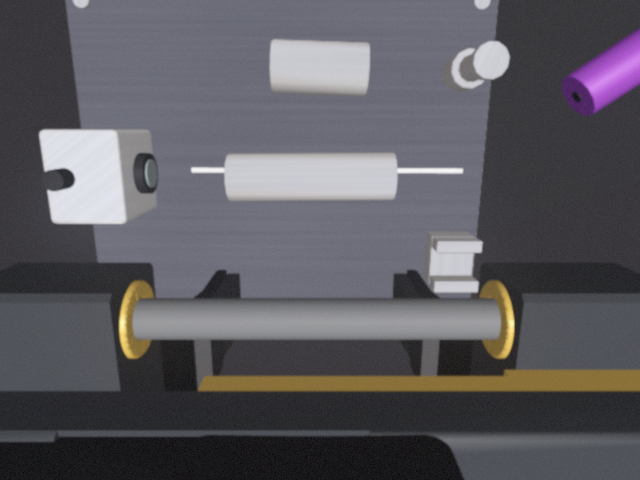

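The roller (rows 153–200, cols 226–397) now lies almost over the line, whose stubs show at (208,170) and (430,171). I'll measure the last few mm from both silhouette edges and the stubs.

```bash
cat >> h.py <<'E'
def final(s,rc,lc,r0,r1):
    """rc: roller columns; lc: columns of the line stubs; rows r0..r1. Tangent planes to both edges."""
    g=cv2.cvtColor(s['img'],cv2.COLOR_BGR2GRAY).astype(float)
    P=[]
    for c in lc:
        k=g[r0:r1,c]; w=np.clip(k-np.median(k)-20,0,None)
        if w.sum()>50: P.append(ray(s,c,(w*np.arange(r0,r1)).sum()/w.sum(),.02)[:2])
    P=np.array(P); c0=P.mean(0); u=np.linalg.svd(P-c0)[2][0]; u=u*np.sign(u[1]); n=np.array([u[1],-u[0]])
    print('line ang %.2f rms %.2f mm'%(np.degrees(np.arctan2(u[1],u[0])),((P-c0)@n).std()*1e3))
    A=[]
    for c in rc:
        k=cv2.GaussianBlur(g[r0:r1,c:c+1],(1,3),0)[:,0]; d=np.diff(k); 
        for i,sg in ((d.argmax(),1),(d.argmin(),-1)):
            h=ray(s,c,r0+i+.5,.036); d2=np.array([(h-s['origin'])[:2]@n,(h-s['origin'])[2]])
            A.append((sg,(h[:2]-c0)@u,(h[:2]-c0)@n-sg*.016*np.linalg.norm(d2)/abs(d2[1])))
    A=np.array(A)*1e3
    for sg in (1,-1):
        a=A[A[:,0]*sg>0]; f=np.polyfit(a[:,1],a[:,2],1); print('far' if sg>0 else 'near','axis x %.2f yaw %.2f rms %.2f'%(a[:,2].mean(),-np.degrees(f[0]),(a[:,2]-np.polyval(f,a[:,1])).std()))
E
python3 - <<'E'
from h import *
manip.snapshot('wrist')
for i in range(2):
  s=wrist('w10.png'); print(manip.read_state()['eef_pos']); final(s,range(240,385,4),[*range(198,218,2),*range(406,456,2)],135,220)
E
```

```text
[ 0.50492533 -0.05258145  0.18602299]
line ang 72.81 rms 0.02 mm
far axis x -3.42 yaw 0.61 rms 0.21
near axis x -2.20 yaw 0.48 rms 0.20
[ 0.50504478 -0.05258942  0.18616834]
line ang 72.82 rms 0.02 mm
far axis x -3.41 yaw 0.55 rms 0.19
near axis x -2.19 yaw 0.51 rms 0.19
```

>>> carry_out:
  deltas:
    - [0.3, [0.2, -0.06, -0.6], 0]
    - [0.3, [0.5, -0.15, -1.4], 0]
    - [0.3, [0.76, -0.23, -2.1], 0]
    - [0.3, [0.76, -0.23, -2.45], 0]
    - [0.3, [0.76, -0.23, -2.5], 0]

```text
clock: 9.43
eef_pos: [0.5334, -0.0615, 0.0831]
eef_rot: [0.989, -0.148, -0.004, -0.001]
force: [-1.6, 0.4, -1.7]
opening: 0.0608
grip_force: 0.0
```

>>> carry_out:
  deltas:
    - [0.3, [0, 0, 0], 0]
    - [0.3, [0, 0, -0.1], 0]
    - [0.3, [0, 0, -0.2], 0]
    - [0.3, [0, 0, -0.26], 0]
    - [0.3, [0, 0, -0.29], 0]

```text
clock: 9.85
eef_pos: [0.5371, -0.062, 0.0772]
eef_rot: [0.989, -0.148, 0.001, 0.0]
force: [-0.3, -0.4, 8.0]
opening: 0.0604
grip_force: 4.1
```

>>> carry_out:
  deltas:
    - [0.3, [0, 0, 0], 0]
    - [0.3, [0.04, -0.01, 0], -0.05]
    - [0.3, [0.09, -0.03, 0], -0.15]
    - [0.3, [0.13, -0.04, 0], -0.2]
    - [0.3, [0.13, -0.04, 0], -0.2]

```text
clock: 10.27
eef_pos: [0.5428, -0.0637, 0.0773]
eef_rot: [0.988, -0.156, 0.001, 0.0]
force: [0.1, 0.6, 6.4]
opening: 0.0607
grip_force: 2.9
```

>>> carry_out:
  deltas:
    - [0.3, [0, 0, 0], 0]
    - [0.3, [0, 0, 0], 0]
    - [0.3, [0, 0, 0.1], 0]
    - [0.3, [0, 0, 0.2], 0]
    - [0.3, [0, 0, 0.3], 0]

```text
clock: 10.68
eef_pos: [0.5411, -0.0634, 0.0881]
eef_rot: [0.988, -0.156, -0.0, 0.0]
force: [-1.3, 0.8, 0.0]
opening: 0.061
grip_force: 0.0
```

>>> carry_out:
  deltas:
    - [0.3, [-0.3, 0.09, 0.6], 0]
    - [0.3, [-0.6, 0.18, 1.2], 0]
    - [0.3, [-0.9, 0.27, 2.0], 0]
    - [0.3, [-0.9, 0.27, 2.5], 0]
    - [0.3, [-0.9, 0.27, 2.5], 0]

```text
clock: 11.1
eef_pos: [0.5077, -0.0525, 0.193]
eef_rot: [0.988, -0.156, 0.004, 0.001]
force: [0.4, 0.0, 0.0]
opening: 0.0612
grip_force: 0.0
```

Run:
```python
from h import *
for i in range(6): manip.snapshot('wrist')
for i in range(2):
  s=wrist('w11.png'); print(manip.read_state()['eef_pos']); final(s,range(240,385,4),[*range(198,218,2),*range(406,456,2)],135,220)
```

```text
[ 0.50467134 -0.05254525  0.1866427 ]
line ang 72.84 rms 0.03 mm
far axis x -0.25 yaw 0.51 rms 0.18
near axis x 1.27 yaw 0.31 rms 0.24
[ 0.50478606 -0.05252634  0.18680642]
line ang 72.85 rms 0.03 mm
far axis x -0.23 yaw 0.62 rms 0.22
near axis x 1.25 yaw 0.37 rms 0.22
```

View pics/w11.png

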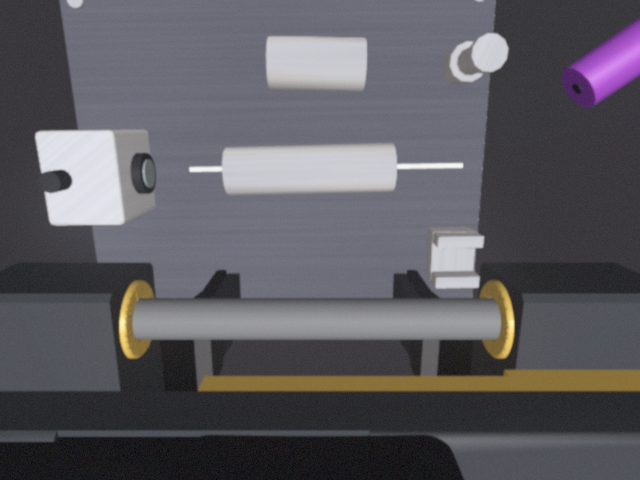

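The roller (rows 144–193, centre 310,169) lies along the line, with stubs showing at (206,169) and (430,166). It is within about 0.5 mm and 0.5°, at rest, and the gripper is clear. The short roller, plug gauge and V-block look undisturbed.

```bash
python3 -c "
from station import manip
print(manip.sign_off())"
```

```text
the job is handed in; nothing more can be done
None
```

The long roller was rolled onto the white line in four strokes over its top and rests about 0.5 mm off centre and within about 0.5° of parallel; the gripper is clear, nothing else appears to have moved in the wrist view, and the job is handed in at about 11.5 s (its verdict was not shown).

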